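Reload a spring-loaded T-nut magazine

TASK

Load the two loose steel T-nuts into the spring-loaded magazine: one at a time, lay a nut flat, neck up, in the open mouth and push it along the channel until the two sprung side lips have snapped shut behind it, and let go of the first before pushing in the second. At the end both must stay in the channel one behind the other, held between the spring plate and the closed lips. Push gently: the spring bottoms hard 3 or 4 mm after the second nut has passed the lips, the spring plate must never be pressed with more than 22 N, and the other parts on the bench stay where they are.

Things in the scene. Friction and masses are not known exactly. Their poses are not given: they have to be found in the camera images.
- nut_a: Loose steel T-slot nut, 0.22 kg: base 28 (x) x 44 (y) x 14 (z) mm, centred on it a neck 20 (x) x 24 (y) x 16 (z) mm; 30 mm high in all, dark hole in the top. Origin: centre of the underside, z up through the neck. Alike after a half turn. Take it above the base by the neck's 24 mm width, along y. It goes in with its y across the channel; push low on the rear of its base: held by the neck it may pitch and bind.
- nut_b: The second T-nut, same as nut_a in every way; either may go in first.
- magazine: Fixed magazine on the bench: plate 335 x 100 x 6 mm (x = -110 to +225 mm) with a steel channel on it, open on top. Origin: on the bench surface, on the channel's centre line; x is the push direction, from the mouth to the spring barrel; y across; z up. End block 34 mm high from x = 112 mm, barrel behind it.
- mouth (a point): Centre of the open mouth, on the plate's top (6 mm over the bench), at magazine x = -60 mm; axes as the magazine's. Lay a nut here. The plate is bare from magazine x = -110 to -56 mm, behind the nut there is room for the fingers; from x = -54 mm on walls flare in from about 60 mm apart to the channel.
- entry (a point): Start of the straight channel, on its floor (6 mm over the bench), at magazine x = -20 mm; axes as the magazine's. The channel is 48 mm wide, runs to x = +112 mm, is oiled (friction about 0.2), walls 8 mm thick, their tops 12 mm over the floor. Closed fingers fit between the walls, and between the lips (36 mm).
- lip_left (a joint): How far the left (+y) steel lip is pressed outwards into its wall, m; 0 = shut, standing 6 mm into the channel, 2 to 11 mm over its floor, with a 16 mm long ramp on the mouth side and a flat rear face. About 4 mm while a nut's base passes; yields with 2.5 to 4 N.
- lip_right (a joint): The same for the right (-y) lip. The two lips and the spring plate sit on one adjustable unit: the lips' rear faces lie somewhere between 22 and 58 mm past entry, set differently each time and not measured, so it must be found by feel or seen.
- follower (a joint): How far the grey spring plate (42 mm wide) has been pushed in from rest, where its face is level with the lips' rear faces, m: 0 when empty, 0.028 with one nut held behind the lips, 0.056 with two. The spring pushes back with 4 N at 0, rising 0.8 N per 10 mm to 8.5 N at 0.056; a damper adds 0.6 N per 10 mm/s, friction some more. It bottoms hard at 0.0595; it must never be pressed with more than 22 N.
- bearing: Bystander: plain steel bearing ring lying flat, 52 mm outside, 25 mm bore, 15 mm high; origin at the centre of the underside. Leave it alone.
- flange: Bystander: aluminium flanged stub, foot 56 mm diameter x 10 mm, stem 30 mm diameter, 34 mm high in all; origin at the centre of the underside. Leave it alone.
- wrench: Bystander: steel wrench 170 mm long lying flat along its x axis; leave it alone.
There are look-alikes about, which are no part of the job. What is shaped like the nut_b but brown is not meant. Leave any orange look-alike of the nut_a alone.

How it is judged:
On the way:
1. one nut is held behind the closed lips, let go by the robot, before the other is pushed in (spring plate in by 26.5 to 45 mm) (value of joint follower between 0.0265 and 0.045 m and ((x of nut_a in the frame of magazine above 0.012 m and y of nut_a in the frame of magazine between -0.005 and 0.005 m and z of nut_a in the frame of magazine between 0.003 and 0.0095 m and angle between nut_a's own z axis and vertical below 0.1 rad) or (x of nut_b in the frame of magazine above 0.012 m and y of nut_b in the frame of magazine between -0.005 and 0.005 m and z of nut_b in the frame of magazine between 0.003 and 0.0095 m and angle between nut_b's own z axis and vertical below 0.1 rad)) and contact force between the fingers and nut_a below 0.2 N and contact force between the fingers and nut_b below 0.2 N), for 0.2 s.
At the end, for the whole second after the job is handed in: both nuts lie flat (tilt under 0.1 rad, underside 3 to 9.5 mm above the bench) and still, one behind the other in the channel (within 5 mm of its centre line, origins beyond x = 12 mm), released, with the spring plate held in by more than 54.5 mm, that is, both past the lips (value of joint follower above 0.0545 m and x of each of nut_a, nut_b in the frame of magazine above 0.012 m and y of nut_a in the frame of magazine between -0.005 and 0.005 m and z of nut_a in the frame of magazine between 0.003 and 0.0095 m and angle between each of nut_a, nut_b's own z axis and vertical below 0.1 rad and y of nut_b in the frame of magazine between -0.005 and 0.005 m and z of nut_b in the frame of magazine between 0.003 and 0.0095 m and contact force between the fingers and nut_a below 0.2 N and contact force between the fingers and nut_b below 0.2 N and linear speed of each of nut_a, nut_b below 0.01 m/s and (x of nut_a in the frame of nut_b above 0.026 m or x of nut_a in the frame of nut_b below -0.026 m)); the robot touches nothing.
It fails at once if the spring plate is pressed with more than 22 N (contact force between follower and anything else above 22 N).
It fails at once if the bearing is moved more than 25 mm (distance of bearing from where it was at the start of the episode above 0.025 m).
It fails at once if the flange is moved more than 25 mm (distance of flange from where it was at the start of the episode above 0.025 m).
It fails at once if the wrench is moved more than 25 mm (distance of wrench from where it was at the start of the episode above 0.025 m).
It also fails if it takes over 72 s, if anything falls off the work surface, if the arm or the gripper's body presses on something with over 40 N, if the wrist force passes 120 N, or if a joint passes its speed limit or range.

ROBOT

A 7-joint arm with a two-finger parallel gripper is mounted at the origin on the work surface. World frame = base frame: x ahead of the robot, y to its left, z up, the work surface at z = 0. Lengths are in m, angles in rad, forces in N, time in s.
With the tool pointing down it reaches from about 0.425 to 0.925 m from the base axis. Payload 6.8 kg.
Tool frame: the origin (TCP) lies between the finger pads; the fingertips stand 17 mm ahead of it and the grasp point (between the pads) lies 2 mm behind it; z points along the fingers, y is the direction in which the jaws open and shut (so a half turn about z gives the same grasp; the last joint's range is limited). The gripper opens to 85 mm and grips with 20 to 120 N. Pads are 22 mm wide; open, the fingers measure 114 mm over their backs; the gripper's body (76 mm by 85 mm) begins 54 mm behind the grasp point. The pads swing forward as they close: fully open they stand 13 mm farther back than shut.
Start: joints at [-0.108, 0.477, 0.022, 1.555, -0.011, 1.109, -0.083], TCP at [0.675, 0, 0.248] pointing down, gripper open.
Joint ranges: [-2.96, 2.96], [-0.34, 2.1], [-1.41, 1.46], [0.24, 2.44], [-1.37, 4.51], [0.17, 1.92], [-2.96, 2.96]. Speed limits (rad/s): [2.39, 2.39, 3.14, 3.14, 3.14, 3.14, 3.14].

INTERFACE

Orientations are given as a unit quaternion [w, x, y, z].
In Python, from station import bot gives the robot as it stands. The module is installed in compiled form; this text tells all that it offers.
- The arm moves only by the tool carry_out, never from a script. Its argument "moves" is a list of rows, each a list of 3 entries, a list of its own where there are three numbers: the turn, a rotation vector about the tool's x, y, z in degrees, then the shift along the tool's x, y, z in cm, then the finger opening in cm, from 0 to 8.54. A call has 1 to 5 rows; each row is the pose to reach, as a shift and turn from the pose commanded when the call began, along the tool's axes at that moment; what a row does not reach only later rows make up. A row lasts 1/8 s, in which the tool goes at most 62.5 mm and 10.7 degrees, less where a joint would pass 70% of its speed; a pose out of reach is approached as far as the arm can. A call with a gripper value outside its range is refused whole. The fingers move at their own pace and stop on an object; "newtons" is the grip in N (left out, the last holds). Time passes only in rows, so rows that repeat a pose let the fingers close. It gives the time, the measured TCP pose, the force and the opening at its end, in the units of the state.
- bot.get_obs(): the state, without advancing time (a new reading comes with each control period).
- bot.read_camera(name): name is "scene" or "side" or "wrist"; returns the picture (384x512x3 uint8, red, green, blue); there is no depth.
- bot.camera_info(name): a dict with "vertical_fov" (degrees; the focal length in pixels is half the picture's height over the tangent of half this angle, whatever the lens; pixels are square), "cx", "cy" (the principal point, pixels), "position" and "attitude" of the camera in the world. Camera axes: x right, y up, looking along -z (the intrinsics and any distortion apply to the point x, -y, -z); pixel columns grow to the right and rows downward; lengths in m; the calibration is good to about 2 mm. A picture is of the moment at which its call begins: read the wrist's pose just before it. camera_info takes no time and is no camera call; for the wrist camera it gives the pose at the moment of the call.
- bot.hand_in(): hands the job in, once; it reports no verdict.
Trained networks look in the newest picture that a camera, given by its name, has taken for a name from the list of things; names that differ only in an ending like _2 or _b are one class to them, and where a whole thing is asked for, a point or a joint stands for the part that bears it (a point fixed in the world has none). Each returns a list of dicts, best first, with "score" (0 to 1); they miss things now and then, are a little off and sometimes report something else, mostly with a low value. They report only what shows in the picture. A call takes as long as a camera call. They do not tell look-alikes from the thing itself.
- bot.silhouettes(label, camera): "region" (384x512 bool, what is visible of it) and "location" ([column, row] in pixels, amid what is visible of it).
The state is a dict: "t": time; "q": joint angles; "joint_vel": joint speeds; "joint_torque": joint torques, N m; "eef_pos": TCP position; "tool_rot": TCP orientation; "contact_force": force on the tool from outside, world axes, zero at the start; "torque": the same for the moment, N m; "gripper_width": opening from 0.0 (shut) to 1.0 (fully open).
Only numpy, scipy, OpenCV 4.12 (cv2) and the standard library are available. Lean on these libraries where they do the work, as an engineer would, in place of code of your own. Each camera call takes 0.05 s, during which the arm holds its last target. There are 200 camera calls.

## Working session

There is one attempt and no reset: what is moved stays moved. The work goes in short steps, Python scripts to look and compute and a tool call to move; the robot and the scene stay as the last step left them, time stands still between calls to the robot, and variables do not carry over. Pictures are saved under pics/ and viewed, about 8 in all and at most 12, crops included, and the job is handed in when it is done.

Besides the shell and the picture viewer there is one more tool, called after "Call:" as a command line: name --argument value ..., lists and objects as JSON in quotes. carry_out: Moves the arm, as the interface text tells. Its arguments: {"type":"object","properties":{"moves":{"type":"array"},"newtons":{"type":"number"}},"required":["moves"]}

```bash
mkdir -p pics; cat > h.py <<'E'
import numpy as np, cv2
from scipy.spatial.transform import Rotation as R
from station import bot
def rot(q): return R.from_quat([q[1],q[2],q[3],q[0]])
def attm(a):
    a=np.array(a,float)
    return a if a.shape==(3,3) else rot(a).as_matrix()
def ray(ci,px):
    f=192/np.tan(np.radians(ci['vertical_fov'])/2)
    d=np.array([(px[0]-ci['cx'])/f,-(px[1]-ci['cy'])/f,-1])
    return np.array(ci['position']),attm(ci['attitude'])@d
def onz(ci,px,z):
    p,d=ray(ci,px); return p+d*(z-p[2])/d[2]
def proj(ci,P):
    f=192/np.tan(np.radians(ci['vertical_fov'])/2)
    c=(np.atleast_2d(P)-ci['position'])@attm(ci['attitude'])
    return np.c_[ci['cx']+f*c[:,0]/-c[:,2],ci['cy']-f*c[:,1]/-c[:,2]]
def save(img,name): cv2.imwrite('pics/'+name,img[:,:,::-1])
E
python3 - <<'E'
from h import *
o=bot.get_obs(); print(o)
ims=[]
for c in ['scene','side']:
    im=bot.read_camera(c); ci=bot.camera_info(c); print(c,ci)
    for l in ['nut_a','magazine','bearing','flange','wrench']:
        for r in bot.silhouettes(l,c):
            print(l,round(r['score'],2),np.round(r['location']),r['region'].sum(),np.round(onz(ci,r['location'],0.015),3))
    save(im,c+'0.png')
ci=bot.camera_info('wrist'); print(ci); save(bot.read_camera('wrist'),'wrist0.png')
E
```

```text
{'t': 0.0, 'q': array([-0.1080941 ,  0.47778143,  0.02234576,  1.55645995, -0.01148846,
        1.1092853 , -0.08309369]), 'joint_vel': array([-1.76660525e-03, -2.15169224e-04,  1.41042852e-03,  1.78450913e-03,
       -1.63287003e-04, -6.96985838e-05,  2.07385782e-04]), 'joint_torque': array([-5.45967814e-04, -5.96443820e+01,  1.60769675e+00, -2.81194621e+01,
        1.24063640e-02,  9.39900521e-03,  2.20753498e-05]), 'eef_pos': array([ 6.74439402e-01, -2.35358986e-05,  2.47334736e-01]), 'tool_rot': array([-5.84406586e-04,  7.07098811e-01,  7.07114175e-01, -6.88201628e-04]), 'contact_force': array([-0.00609344,  0.17978625, -0.84652064]), 'torque': array([-0.01634065,  0.01216937,  0.01231896]), 'gripper_width': 0.9966188170847071}
scene {'vertical_fov': 57.28661374822209, 'cx': 250.23906076169123, 'cy': 185.16550419397038, 'position': array([1.08013479, 0.27338027, 0.62202856]), 'attitude': array([0.42903274, 0.18450231, 0.35117755, 0.81151965])}
nut_a 0.7 [329. 258.] 6270 [0.638 0.167 0.015]
nut_a 0.54 [281. 160.] 173 [ 0.417 -0.08   0.015]
nut_a 0.48 [209. 151.] 189 [ 0.497 -0.267
[... 576 characters left out ...]
0.293  0.015]
nut_a 0.88 [222. 224.] 300 [ 0.477 -0.126  0.015]
nut_a 0.74 [182. 226.] 323 [ 0.402 -0.101  0.015]
nut_a 0.73 [271. 319.] 636 [ 0.464 -0.372  0.015]
magazine 0.91 [222. 157.] 2218 [0.581 0.154 0.015]
bearing 0.67 [327. 260.] 520 [ 0.61  -0.303  0.015]
flange 0.63 [281. 214.] 462 [ 0.602 -0.149  0.015]
flange 0.61 [346. 206.] 590 [ 0.742 -0.182  0.015]
wrench 0.97 [349. 205.] 504 [ 0.751 -0.181  0.015]
wrench 0.54 [227. 152.] 123 [0.603 0.176 0.015]
{'vertical_fov': 69.02965496820352, 'cx': 256.3049117176526, 'cy': 189.05396491327915, 'position': array([0.67463947, 0.07154778, 0.37456229]), 'attitude': array([ 9.89958626e-01, -1.41357334e-01, -5.64383803e-05, -1.42390833e-04])}
```

View pics/scene0.png

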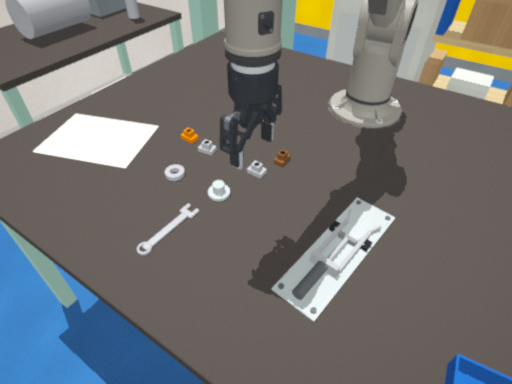

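View pics/side0.png

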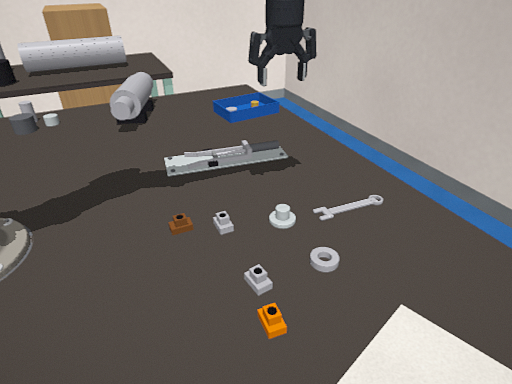

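```bash
python3 - <<'E'
from h import *
ci=bot.camera_info('scene')
for p in [(360,199),(396,216),(313,312),(275,287)]: print(np.round(onz(ci,p,.006),3))
for p in [(257,169),(207,147)]: print('nut',np.round(onz(ci,p,.015),3))
ci=bot.camera_info('side')
for p in [(165,158),(283,147),(288,158),(171,174)]: print('s',np.round(onz(ci,p,.006),3))
for p in [(222,224),(257,280)]: print('nut s',np.round(onz(ci,p,.015),3))
print(attm(bot.camera_info('wrist')['attitude']))
E
```

```text
[0.43  0.154 0.006]
[0.435 0.244 0.006]
[0.757 0.192 0.006]
[0.753 0.107 0.006]
nut [ 0.486 -0.112  0.015]
nut [ 0.486 -0.283  0.015]
s [0.44  0.236 0.006]
s [0.772 0.155 0.006]
s [0.75  0.086 0.006]
s [0.434 0.138 0.006]
nut s [ 0.477 -0.127  0.015]
nut s [ 0.478 -0.294  0.015]
[[ 9.99999950e-01  3.02886705e-04 -8.78624624e-05]
 [-2.66191938e-04  9.60036687e-01  2.79874060e-01]
 [ 1.69121319e-04 -2.79874023e-01  9.60036719e-01]]
```

Call:
carry_out --moves '[[[0, 0, 0], [5, -4, 0], 8.5], [[0, 0, 0], [10, -8, 0], 8.5], [[0, 0, 0], [10, -8, 0], 8.5]]'

```text
t: 1.02
eef_pos: [0.5923, 0.1056, 0.2486]
tool_rot: [-0.001, 0.704, 0.71, 0.0]
contact_force: [1.9, -0.4, 0.5]
gripper_width: 0.995
```

```bash
python3 - <<'E'
from h import *
ci=bot.camera_info('wrist'); print(ci['position']); im=bot.read_camera('wrist'); save(cv2.resize(im,(800,600),interpolation=cv2.INTER_CUBIC),'w1.png'); np.save('w1.npy',im)
import pickle; pickle.dump(ci,open('w1.pkl','wb'))
E
```

```text
[0.59143841 0.17679836 0.37499106]
```

View pics/w1.png

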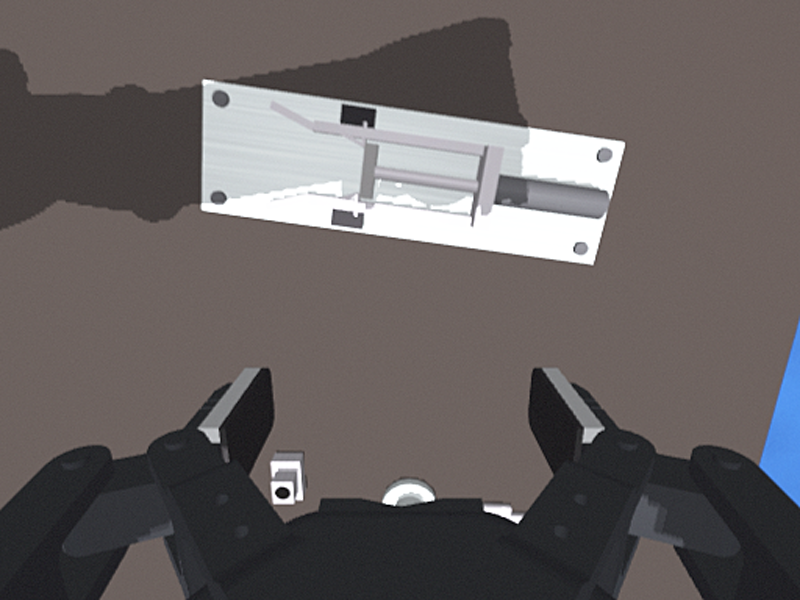

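```bash
cat >> h.py <<'E'
def und(ci,px,k):
    "undistort pixel: radial k1"
    f=192/np.tan(np.radians(ci['vertical_fov'])/2)
    K=np.array([[f,0,ci['cx']],[0,f,ci['cy']],[0,0,1]])
    return cv2.undistortPoints(np.array(px,float).reshape(-1,1,2),K,np.array([k,0,0,0.]),P=K).reshape(-1,2)
E
python3 - <<'E'
from h import *
import pickle; from scipy.optimize import least_squares
ci=pickle.load(open('w1.pkl','rb'))
px=(np.array([(203,80),(624,142),(594,265),(203,211)])+.5)*.64-.5
mod=np.array([(-.11,.05),(.225,.05),(.225,-.05),(-.11,-.05)])
def W(p,m): c,s=np.cos(p[2]),np.sin(p[2]); return np.c_[p[0]+c*m[:,0]-s*m[:,1],p[1]+s*m[:,0]+c*m[:,1]]
def meas(px,k,z): return np.array([onz(ci,q,z)[:2] for q in und(ci,px,k)])
for free in (0,1):
    r=least_squares(lambda p:(meas(px,p[3]*free,.006)-W(p,mod)).ravel(),[.55,.18,-.14,0])
    print(np.round(r.x,4),np.degrees(r.x[2]),np.round(r.fun*1000,1))
p=r.x
def loc(q,z):
    w=meas((np.array([q],float)+.5)*.64-.5,p[3],z)[0]-p[:2]; c,s=np.cos(p[2]),np.sin(p[2])
    return np.round([c*w[0]+s*w[1],-s*w[0]+c*w[1]],4)
print('holes',[loc(q,.006) for q in [(221,98),(604,155),(581,248),(218,198)]])
for q in [(367,140),(360,205)]: print('follower',[loc(q,z) for z in (.006,.012,.018,.024)])
for q in [(341,104),(376,109),(332,210),(364,212)]: print('slot',loc(q,.018),loc(q,.006))
print('nut',[onz(ci,und(ci,(np.array(q)+.5)*.64-.5,p[3])[0],.030) for q in [(283,492)]])
im=np.load('w1.npy'); save(cv2.resize(im[50:160,120:400],None,fx=2.85,fy=2.85,interpolation=cv2.INTER_CUBIC),'w1c.png')
E
```

```text
[ 0.541   0.178  -0.1273  0.    ] -7.290943379839219 [-0.1  0.4 -1.3  0.4  0.5 -0.7  0.9 -0. ]
[ 0.541   0.1782 -0.1273 -0.0043] -7.293354435319393 [-0.4  0.5 -1.   0.4  0.7 -0.8  0.7 -0.1]
holes [array([-0.0963,  0.0394]), array([0.2106, 0.0385]), array([ 0.211 , -0.0378]), array([-0.0971, -0.0377])]
follower [array([0.0201, 0.024 ]), array([0.0206, 0.0237]), array([0.0211, 0.0233]), array([0.0215, 0.023 ])]
follower [array([ 0.0201, -0.0275]), array([ 0.0206, -0.027 ]), array([ 0.0211, -0.0264]), array([ 0.0216, -0.0259])]
slot [-0.0014  0.0463] [-0.0031  0.0477]
slot [0.0253 0.0463] [0.0244 0.0477]
slot [-0.0009 -0.0334] [-0.0026 -0.0347]
slot [ 0.0249 -0.0315] [ 0.024  -0.0328]
nut [array([ 0.48182125, -0.11741744,  0.03      ])]
```

View pics/w1c.png

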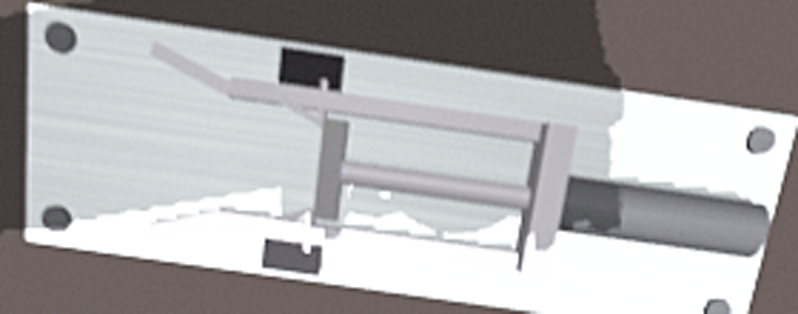

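Call:
carry_out --moves '[[[0, 0, 0], [-5.5, -2.8, 1], 8.5], [[0, 0, 0], [-11, -5.6, 2], 8.5], [[0, 0, 0], [-16.6, -8.4, 4], 8.5], [[0, 0, 0], [-22.2, -11.2, 6], 8.5], [[0, 0, 0], [-22.2, -11.2, 6], 8.5]]'

```text
t: 1.7
eef_pos: [0.48, -0.1281, 0.1872]
tool_rot: [-0.0, 0.711, 0.704, -0.002]
contact_force: [-0.0, 0.2, 0.7]
gripper_width: 0.993
```

```bash
python3 - <<'E'
from h import *
o=bot.get_obs(); print(o['t'],o['eef_pos'],o['tool_rot'])
ci=bot.camera_info('wrist'); im=bot.read_camera('wrist'); save(cv2.resize(im,(800,600),interpolation=cv2.INTER_CUBIC),'w2.png'); np.save('w2.npy',im)
import pickle; pickle.dump(ci,open('w2.pkl','wb'))
for r in bot.silhouettes('nut_a','wrist'): print(r['score'],r['location'],r['region'].sum(),onz(ci,r['location'],.02))
E
```

```text
1.7 [ 0.47995851 -0.12812127  0.18723209] [-4.49984474e-04  7.10640358e-01  7.03552998e-01 -1.80499170e-03]
0.75 [259.7, 293.9] 865 [ 0.48173839 -0.27697827  0.02      ]
0.68 [263.7, 162.8] 1070 [ 0.48711868 -0.11339139  0.02      ]
0.62 [183.6, 135.7] 1173 [ 0.404096   -0.08406781  0.02      ]
```

View pics/w2.png

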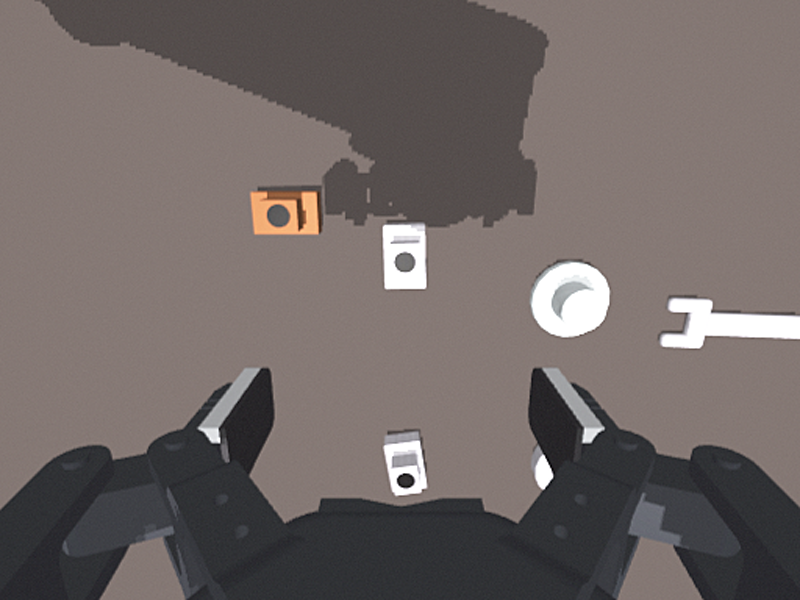

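```bash
python3 - <<'E'
from h import *
import pickle
o=bot.get_obs(); print(o['eef_pos'])
ci=pickle.load(open('w2.pkl','rb'))
M=lambda q,z: np.round(onz(ci,(np.array(q)+.5)*.64-.5,z)[:2],4)
print('near hole',M((404,262),.03),'base corners z14 top/ z0 bottom',[M(q,.014) for q in [(383,225),(425,225),(427,289),(385,289)]])
print('far hole',M((405,480.5),.03),'edges',[M(q,.014) for q in [(384,440),(391,495),(420,432),(426,493)]])
im=np.load('w2.npy')
a=im[135:195,235:285];b=im[265:325,235:285]
save(np.hstack([cv2.resize(x,None,fx=7,fy=7,interpolation=cv2.INTER_CUBIC) for x in (a,b)]),'w2c.png')
E
```

```text
[ 0.48285065 -0.12427156  0.18830505]
near hole [ 0.4814 -0.1163] base corners z14 top/ z0 bottom [array([ 0.4673, -0.0938]), array([ 0.496 , -0.0941]), array([ 0.4976, -0.1395]), array([ 0.4677, -0.1392])]
far hole [ 0.4808 -0.2885] edges [array([ 0.4644, -0.2633]), array([ 0.4691, -0.3157]), array([ 0.4929, -0.2562]), array([ 0.498, -0.314])]
```

View pics/w2c.png

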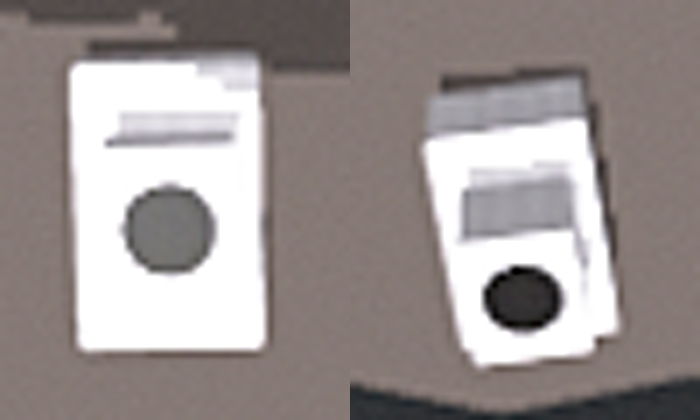

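Call:
carry_out --moves '[[[0, 0, -10], [0.5, -0.1, 1], 5], [[0, 0, -20], [0.5, -0.1, 2], 5], [[0, 0, -30], [0.5, -0.1, 3], 5], [[0, 0, -40], [0.5, -0.1, 4], 5], [[0, 0, -50], [0.5, -0.1, 5], 5]]'

```text
t: 2.42
eef_pos: [0.4838, -0.1158, 0.1386]
tool_rot: [0.001, 0.338, 0.941, 0.0]
contact_force: [0.0, -0.2, 0.1]
gripper_width: 0.588
```

Call:
carry_out --moves '[[[0, 0, -10], [0, 0, 1], 5], [[0, 0, -20], [0, 0, 2], 5], [[0, 0, -30], [0, 0, 3.5], 5], [[0, 0, -41], [0, 0, 5], 5], [[0, 0, -41], [0, 0, 5], 5]]'

```text
t: 3.05
eef_pos: [0.4827, -0.116, 0.0879]
tool_rot: [-0.0, -0.009, 1.0, 0.001]
contact_force: [-0.1, 0.1, 0.8]
gripper_width: 0.584
```

```bash
cat >> h.py <<'E'
def st():
    o=bot.get_obs(); r=rot(o['tool_rot']).as_matrix()
    print('t',round(o['t'],2),'pos',np.round(o['eef_pos'],4),'yaw',round(np.degrees(np.arctan2(-r[0,1],r[1,1])),2),'tilt',np.round(r[:2,2],4),'F',np.round(o['contact_force'],1),'w',round(o['gripper_width'],3),'q7',round(o['q'][6],2)); return o
E
python3 -c "
from h import *
bot.read_camera('wrist'); st()"
```

```text
t 3.1 pos [ 0.483  -0.1163  0.0885] yaw 0.87 tilt [0.0004 0.0007] F [ 0.1 -0.8 -0.1] w 0.586 q7 1.54
```

Call:
carry_out --moves '[[[0, 0, 0], [0, 0, 3], 5], [[0, 0, 0], [0, 0, 5.4], 5], [[0, 0, 0], [0, 0, 5.4], 5], [[0, 0, 0], [0, 0, 5.4], 2], [[0, 0, 0], [0, 0, 5.4], 2]]' --newtons 40

```text
t: 3.72
eef_pos: [0.4833, -0.117, 0.0358]
tool_rot: [0.001, -0.008, 1.0, -0.0]
contact_force: [-0.5, 0.3, 3.8]
gripper_width: 0.268
```

Call:
carry_out --moves '[[[0, 0, 0], [0, 0, 0], 1.5], [[0, 0, 0], [0, 0, 0], 1.5], [[0, 0, 0], [0, 0, 0], 1.5]]'

```text
t: 4.1
eef_pos: [0.4833, -0.117, 0.0357]
tool_rot: [0.001, -0.008, 1.0, -0.0]
contact_force: [-1.3, 0.4, 6.6]
gripper_width: 0.267
```

Call:
carry_out --moves '[[[0, 0, 0], [0, 0, -2], 1.5], [[0, 0, 0], [0, 0, -6], 1.5], [[0, 0, 0], [0, 0, -6], 1.5]]'

```text
t: 4.47
eef_pos: [0.4841, -0.1174, 0.0971]
tool_rot: [0.003, -0.008, 1.0, -0.001]
contact_force: [-0.0, 0.4, -2.2]
gripper_width: 0.269
```

```bash
python3 -c "
from h import *
save(bot.read_camera('wrist'),'w3.png'); o=st()
p=np.array([.541,.178]);a=-.1273
for x in (-.06,-.0895,-.09,.0205):print(x,p+x*np.array([np.cos(a),np.sin(a)]))"
```

```text
t 4.53 pos [ 0.4829 -0.1173  0.0956] yaw 0.96 tilt [ 0.0032 -0.0007] F [-0.7 -0.6 -2.7] w 0.27 q7 1.55
-0.06 [0.4814855  0.18561739]
-0.0895 [0.45222421 0.1893626 ]
-0.09 [0.45172825 0.18942608]
0.0205 [0.56133412 0.17539739]
```

View pics/w3.png

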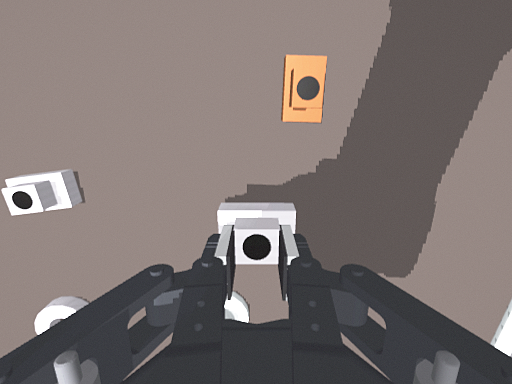

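Call:
carry_out --moves '[[[0, 0, 2], [-0.1, 6, 0], 1.5], [[0, 0, 4], [-0.15, 12.1, 0], 1.5], [[0, 0, 6], [-0.2, 18.2, 0], 1.5], [[0, 0, 8.2], [-0.3, 24.3, 0], 1.5], [[0, 0, 8.2], [-0.34, 30.3, 0], 1.5]]'

```text
t: 5.15
eef_pos: [0.4792, 0.1875, 0.0932]
tool_rot: [-0.001, 0.063, 0.998, -0.001]
contact_force: [2.3, -0.3, -2.9]
gripper_width: 0.266
```

Call:
carry_out --moves '[[[0, 0, 0], [0, 0, 2], 1.5], [[0, 0, 0], [0, 0, 3.5], 1.5], [[0, 0, 0], [0, 0, 3.5], 1.5]]'

```text
t: 5.52
eef_pos: [0.4787, 0.1841, 0.0574]
tool_rot: [-0.002, 0.064, 0.998, -0.001]
contact_force: [-0.3, -0.3, -2.4]
gripper_width: 0.264
```

```bash
python3 -c "
from h import *
ci=bot.camera_info('wrist');im=bot.read_camera('wrist');save(cv2.resize(im,(800,600),interpolation=cv2.INTER_CUBIC),'w4.png'); o=st(); p=np.array([.541,.178]);a=-.1273
for x,y in [(-.11,.05),(-.11,-.05),(-.0,.024),(-.02,-.024)]: print(x,y,proj(ci,[*(p+np.array([np.cos(a)*x-np.sin(a)*y,np.sin(a)*x+np.cos(a)*y])),.006])/.64)
"
```

```text
t 5.58 pos [0.4795 0.1844 0.0583] yaw -7.31 tilt [-0.0023 -0.0016] F [ 0.2 -0.3 -2.7] w 0.268 q7 0.76
-0.11 0.05 [[527.38238147 230.25621306]]
-0.11 -0.05 [[281.57486263 230.1970064 ]]
-0.0 0.024 [[454.2321217  461.72533452]]
-0.02 -0.024 [[352.20170202 424.63682091]]
```

View pics/w4.png

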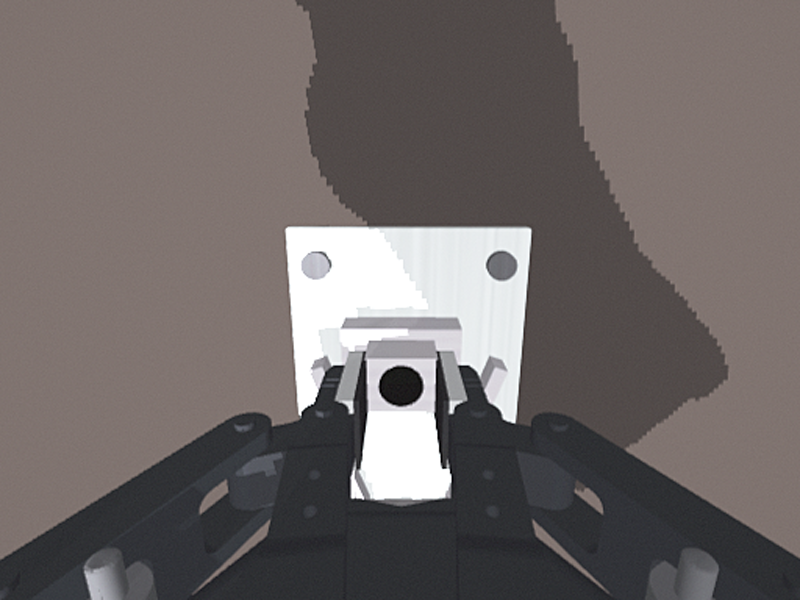

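Call:
carry_out --moves '[[[0, 0, 0], [0, 0.3, 0.7], 1.5], [[0, 0, 0], [0, 0.3, 1.3], 1.5], [[0, 0, 0], [0, 0.3, 1.65], 1.5], [[0, 0, 0], [0, 0.3, 1.65], 1.5], [[0, 0, 0], [0, 0.3, 1.65], 4.5]]'

```text
t: 6.2
eef_pos: [0.4809, 0.1892, 0.0431]
tool_rot: [0.0, 0.063, 0.998, 0.0]
contact_force: [-0.7, 0.3, 0.1]
gripper_width: 0.467
```

```bash
python3 -c "
from h import *
st()"
```

```text
t 6.2 pos [0.4809 0.1892 0.0431] yaw -7.2 tilt [0.0007 0.0004] F [-0.7  0.3  0.1] w 0.467 q7 0.75
```

Call:
carry_out --moves '[[[0, 0, 0], [0, 0, -1.5], 5], [[0, 0, 0], [0, 0, -3.5], 5], [[0, 0, 0], [3.6, -0.15, -3.5], 0], [[0, 0, 0], [3.6, -0.15, -3.5], 0], [[0, 0, 0], [3.6, -0.15, -3.5], 0]]'

```text
t: 6.82
eef_pos: [0.4456, 0.1923, 0.0788]
tool_rot: [0.001, 0.063, 0.998, 0.0]
contact_force: [1.2, -0.2, 0.0]
gripper_width: 0.004
```

Call:
carry_out --moves '[[[0, 0, 0], [0, 0, 0], 0], [[0, 0, 0], [0, 0, 1.5], 0], [[0, 0, 0], [0, 0, 3], 0], [[0, 0, 0], [0, 0, 3], 0]]'

```text
t: 7.32
eef_pos: [0.4434, 0.1914, 0.0459]
tool_rot: [-0.002, 0.063, 0.998, -0.001]
contact_force: [-0.1, -0.2, 0.3]
gripper_width: 0.003
```

```bash
cat >> h.py <<'E'
MO=np.array([.540,.1797]);MA=-.1273
def mag(pos):
    d=np.array(pos[:2])-MO; c,s=np.cos(MA),np.sin(MA); return np.round([c*d[0]+s*d[1],-s*d[0]+c*d[1]],4)
def fm(o):
    F=o['contact_force']; c,s=np.cos(MA),np.sin(MA); return np.round([c*F[0]+s*F[1],-s*F[0]+c*F[1],F[2]],2)
def sm():
    o=bot.get_obs(); print('t',round(o['t'],2),'mag',mag(o['eef_pos']),'z',round(o['eef_pos'][2],4),'F',fm(o),'w',round(o['gripper_width'],3)); return o
E
python3 -c "
from h import *
im=bot.read_camera('wrist');ci=bot.camera_info('wrist');sm();st();save(cv2.resize(im,(800,600),interpolation=cv2.INTER_CUBIC),'w5.png')"
```

```text
t 7.38 mag [-0.0969 -0.0003] z 0.0467 F [0.02 0.04 0.25] w -0.002
t 7.38 pos [0.4438 0.1917 0.0467] yaw -7.19 tilt [-0.0023 -0.0011] F [0.  0.  0.2] w -0.002 q7 0.7
```

View pics/w5.png

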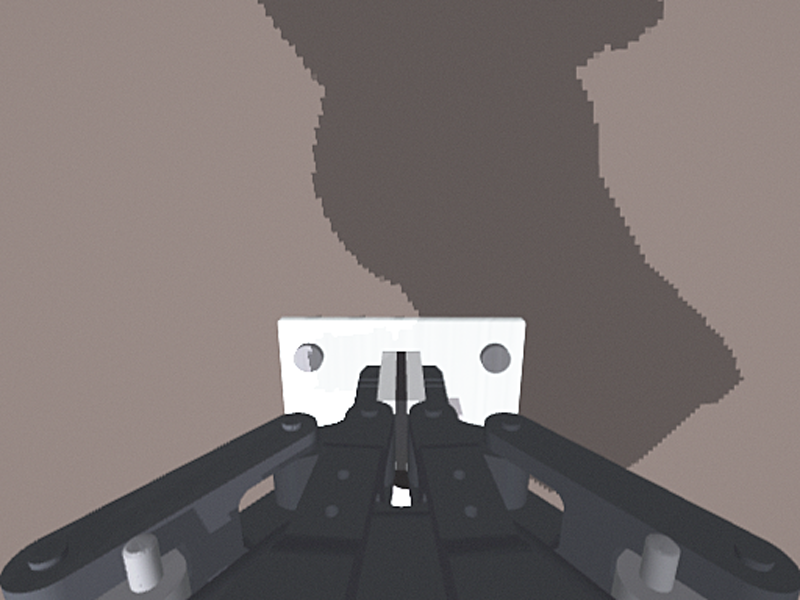

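Call:
carry_out --moves '[[[0, 0, 0], [0, 0, 1], 0], [[0, 0, 0], [0, 0, 2], 0], [[0, 0, 0], [0, 0, 2], 0], [[0, 0, 0], [-0.6, 0, 2], 0], [[0, 0, 0], [-1.2, 0, 2], 0]]'

```text
t: 8.0
eef_pos: [0.4571, 0.1905, 0.0281]
tool_rot: [0.0, 0.063, 0.998, 0.0]
contact_force: [-1.3, 0.4, 0.8]
gripper_width: -0.001
```

```bash
python3 -c "
from h import *
sm()"
```

```text
t 8.0 mag [-0.0836  0.0002] z 0.0281 F [-1.37  0.22  0.75] w -0.001
```

Call:
carry_out --moves '[[[0, 0, 0], [-0.6, 0, 0.15], 0], [[0, 0, 0], [-1.2, 0, 0.15], 0], [[0, 0, 0], [-1.8, 0, 0.15], 0], [[0, 0, 0], [-2.4, 0, 0.15], 0], [[0, 0, 0], [-3.0, 0, 0.15], 0]]'

```text
t: 8.62
eef_pos: [0.4866, 0.1866, 0.0263]
tool_rot: [-0.0, 0.063, 0.998, -0.0]
contact_force: [-0.6, -0.3, 1.4]
gripper_width: -0.003
```

```bash
python3 -c "
from h import *
sm()"
```

```text
t 8.62 mag [-0.0539  0.    ] z 0.0263 F [-0.56 -0.39  1.39] w -0.003
```

Call:
carry_out --moves '[[[0, 0, 0], [-0.5, 0, 0], 0], [[0, 0, 0], [-1.0, 0, 0], 0], [[0, 0, 0], [-1.5, 0, 0], 0], [[0, 0, 0], [-2, 0, 0], 0], [[0, 0, 0], [-2.4, 0, 0], 0]]'

```text
t: 9.25
eef_pos: [0.5096, 0.1833, 0.0261]
tool_rot: [-0.001, 0.063, 0.998, -0.0]
contact_force: [-4.8, -0.3, 2.8]
gripper_width: 0.002
```

Call:
carry_out --moves '[[[0, 0, 0], [-0.2, 0, 0], 0], [[0, 0, 0], [-0.4, 0, 0], 0], [[0, 0, 0], [-0.6, 0, 0], 0], [[0, 0, 0], [-0.8, 0, 0], 0], [[0, 0, 0], [-1.0, 0, 0], 0]]'

```text
t: 9.88
eef_pos: [0.518, 0.1829, 0.026]
tool_rot: [-0.002, 0.062, 0.998, -0.0]
contact_force: [-7.3, 0.6, 6.0]
gripper_width: -0.004
```

```bash
python3 -c "
from h import *
sm()"
```

```text
t 9.88 mag [-0.0223  0.0004] z 0.026 F [-7.35 -0.36  6.03] w -0.004
```

Call:
carry_out --moves '[[[0, 0, 0], [-0.2, 0, -0.05], 0], [[0, 0, 0], [-0.4, 0, -0.1], 0], [[0, 0, 0], [-0.6, 0, -0.1], 0], [[0, 0, 0], [-0.8, 0, -0.1], 0], [[0, 0, 0], [-1.0, 0, -0.1], 0]]'

```text
t: 10.5
eef_pos: [0.527, 0.1815, 0.0264]
tool_rot: [-0.003, 0.062, 0.998, -0.001]
contact_force: [-9.2, 0.1, 0.8]
gripper_width: 0.0
```

Call:
carry_out --moves '[[[0, 0, 0], [-0.2, 0, 0], 0], [[0, 0, 0], [-0.4, 0, 0], 0], [[0, 0, 0], [-0.6, 0, 0], 0], [[0, 0, 0], [-0.8, 0, 0], 0], [[0, 0, 0], [-1.0, 0, 0], 0]]'

```text
t: 11.12
eef_pos: [0.5364, 0.1802, 0.0263]
tool_rot: [-0.003, 0.062, 0.998, -0.001]
contact_force: [-10.0, 1.2, 2.6]
gripper_width: -0.0
```

Call:
carry_out --moves '[[[0, 0, 0], [-0.2, 0, 0], 0], [[0, 0, 0], [-0.4, 0, 0], 0], [[0, 0, 0], [-0.6, 0, 0], 0], [[0, 0, 0], [-0.8, 0, 0], 0], [[0, 0, 0], [-1.0, 0, 0], 0]]'

```text
t: 11.75
eef_pos: [0.5458, 0.179, 0.0263]
tool_rot: [-0.004, 0.062, 0.998, -0.001]
contact_force: [-11.9, 0.4, 3.2]
gripper_width: 0.005
```

```bash
python3 -c "
from h import *
sm()
for c in ['wrist','scene']: save(cv2.resize(bot.read_camera(c),(800,600),interpolation=cv2.INTER_CUBIC),c+'6.png')"
```

```text
t 11.75 mag [0.0059 0.0001] z 0.0263 F [-11.84  -1.1    3.24] w 0.005
```

Call:
carry_out --moves '[[[0, 0, 0], [-0.12, 0, 0], 0], [[0, 0, 0], [-0.24, 0, 0], 0], [[0, 0, 0], [-0.36, 0, 0], 0], [[0, 0, 0], [-0.48, 0, 0], 0]]'

```text
t: 12.35
eef_pos: [0.5515, 0.1783, 0.0264]
tool_rot: [-0.003, 0.062, 0.998, -0.001]
contact_force: [-8.4, 0.8, 0.3]
gripper_width: -0.002
```

Call:
carry_out --moves '[[[0, 0, 0], [-0.1, 0, 0], 0], [[0, 0, 0], [-0.2, 0, 0], 0]]'

```text
t: 12.6
eef_pos: [0.5538, 0.178, 0.0264]
tool_rot: [-0.002, 0.062, 0.998, -0.001]
contact_force: [-7.7, -0.6, 0.3]
gripper_width: -0.0
```

```bash
python3 -c "
from h import *
sm()"
```

```text
t 12.6 mag [0.0139 0.0001] z 0.0264 F [-7.59 -1.58  0.28] w -0.0
```

Call:
carry_out --moves '[[[0, 0, 0], [0.2, 0, 0], 0], [[0, 0, 0], [0.4, 0, 0], 0], [[0, 0, 0], [0.8, 0, 0], 0], [[0, 0, 0], [1.4, 0, 0], 0], [[0, 0, 0], [1.6, 0, 0], 0]]'

```text
t: 13.22
eef_pos: [0.5411, 0.1802, 0.0278]
tool_rot: [0.001, 0.063, 0.998, 0.0]
contact_force: [-0.4, -0.9, 0.7]
gripper_width: -0.003
```

Call:
carry_out --moves '[[[0, 0, 0], [0.5, 0, -3], 0], [[0, 0, 0], [3, 0, -7], 0], [[0, 0, 0], [6, 0, -10], 0], [[0, 0, 0], [6, 0, -12], 5], [[0, 0, 0], [6, 0, -12], 5]]'

```text
t: 13.85
eef_pos: [0.4825, 0.1881, 0.1492]
tool_rot: [0.002, 0.063, 0.998, 0.001]
contact_force: [-0.2, -0.2, -0.9]
gripper_width: 0.419
```

```bash
python3 -c "
from h import *
sm();im=bot.read_camera('wrist'); sm(); save(cv2.resize(im,(800,600),interpolation=cv2.INTER_CUBIC),'w7.png')"
```

```text
t 13.85 mag [-0.0581  0.001 ] z 0.1492 F [-0.21 -0.26 -0.85] w 0.419
t 13.9 mag [-0.0586  0.0005] z 0.148 F [-0.75 -0.23 -0.17] w 0.506
```

View pics/w7.png

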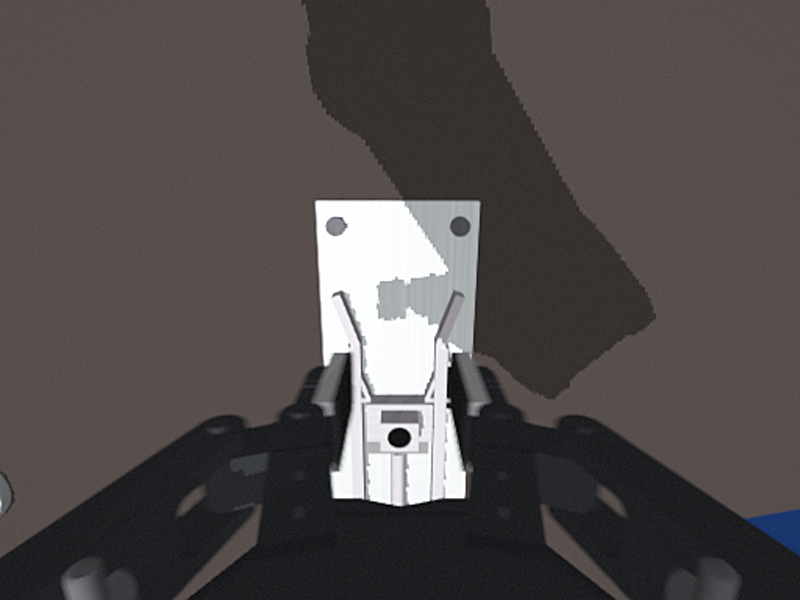

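Call:
carry_out --moves '[[[0, 0, 0], [-0.75, -5.9, 0], 5], [[0, 0, 0], [-1.5, -11.8, 0], 5], [[0, 0, 0], [-2.2, -17.7, 0], 5], [[0, 0, 0], [-3, -23.6, 0], 5], [[0, 0, -5], [-3.7, -29.5, 0], 5]]'

```text
t: 14.52
eef_pos: [0.4806, -0.1121, 0.1463]
tool_rot: [-0.0, 0.018, 1.0, 0.0]
contact_force: [-0.0, 0.2, -0.2]
gripper_width: 0.589
```

Call:
carry_out --moves '[[[0, 0, -4], [0, -6, 0], 5], [[0, 0, -7], [-0.4, -12, 1], 5], [[0, 0, -7], [-0.7, -17.9, 2], 5], [[0, 0, -7], [-0.7, -17.9, 3], 5], [[0, 0, -7], [-0.7, -17.9, 3], 5]]'

```text
t: 15.15
eef_pos: [0.4799, -0.2883, 0.1154]
tool_rot: [-0.001, -0.042, 0.999, 0.001]
contact_force: [0.8, 1.0, -0.7]
gripper_width: 0.585
```

```bash
python3 - <<'E'
from h import *
st()
ci=bot.camera_info('wrist');im=bot.read_camera('wrist')
save(im,'w8.png')
for r in bot.silhouettes('nut_a','wrist'):
    m=r['region']; print(round(r['score'],2),r['location'],m.sum(),im[m].mean(0).round(), np.round(onz(ci,r['location'],.02),4))
    if r['score']>.4:
        g=im.max(2); ys,xs=np.where(m); x0,x1,y0,y1=xs.min()-3,xs.max()+4,ys.min()-3,ys.max()+4
        d=np.zeros_like(g); d[max(y0,0):y1,max(x0,0):x1]=((g<60)[max(y0,0):y1,max(x0,0):x1])*255
        n,l,s,c=cv2.connectedComponentsWithStats(d)
        for i in range(1,n):
            if s[i,4]>60: print('  dark',s[i],c[i],np.round(onz(ci,c[i],.03),4))
        b=cv2.minAreaRect(np.float32(np.c_[xs,ys])); print('  rect',b)
st()
E
```

```text
t 15.15 pos [ 0.4799 -0.2883  0.1154] yaw 4.77 tilt [-0.003  0.002] F [ 0.8  1.  -0.7] w 0.585 q7 1.99
0.81 [502.0, 122.3] 1303 [49. 29. 17.] [ 0.4036 -0.103   0.02  ]
  dark [ 479   87   33   65 1614] [491.50433705 115.41078067] [ 0.3996 -0.1209  0.03  ]
  dark [503 109   9  27 128] [508.5      125.546875] [ 0.4057 -0.106   0.03  ]
  rect ((496.5, 119.0), (58.0, 29.0), 90.0)
0.8 [161.8, 171.5] 2129 [171.  97.  43.] [ 0.4644 -0.3658  0.02  ]
  dark [189 158   6  31 124] [192.41129032 174.76612903] [ 0.4626 -0.3389  0.03  ]
  dark [145 167  18  18 247] [153.33603239 175.53036437] [ 0.4657 -0.3692  0.03  ]
  rect ((161.23162841796875, 170.44573974609375), (60.701171875, 38.258480072021484), 7.853313446044922)
0.68 [255.8, 194.6] 1904 [119. 117. 122.] [ 0.4777 -0.2882  0.02  ]
  dark [229 177  57  42 421] [262.83610451 209.48218527] [ 0.4866 -0.2818  0.03  ]
  dark [247 195  19  17 243] [256.16460905 202.72016461] [ 0.4813 -0.2876  0.03  ]
  rect ((255.9221649169922, 195.14346313476562), (38.65876007080078, 52.148590087890625), 84.80557250976562)
t 15.25 pos [ 0.4812 -0.2873  0.1168] yaw 4.93 tilt [-0.0008  0.0012] F [0.1 0.3 0.4] w 0.585 q7 1.99
```

View pics/w8.png

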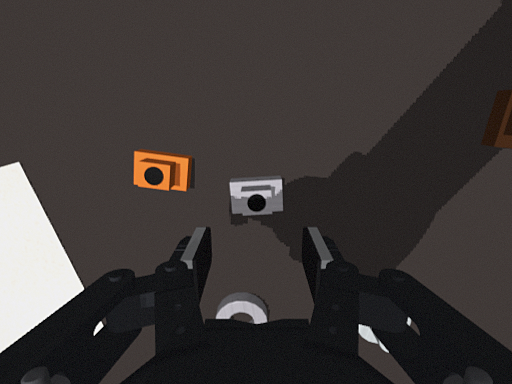

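Call:
carry_out --moves '[[[0, 0, -3], [0, 0, 4], 5], [[0, 0, -3], [0, 0, 7], 5], [[0, 0, -3], [0, 0, 8.1], 5], [[0, 0, -3], [0, 0, 8.1], 5], [[0, 0, -3], [0, 0, 8.1], 1.5]]'

```text
t: 15.88
eef_pos: [0.482, -0.2891, 0.0376]
tool_rot: [0.001, -0.068, 0.998, -0.001]
contact_force: [0.4, -0.2, 0.2]
gripper_width: 0.387
```

Call:
carry_out --moves '[[[0, 0, 0], [0, 0, 0], 1.5], [[0, 0, 0], [0, 0, 0], 1.5], [[0, 0, 0], [0, 0, 0], 1.5], [[0, 0, 0], [0, 0, 0], 1.5]]'

```text
t: 16.38
eef_pos: [0.4821, -0.2894, 0.0378]
tool_rot: [0.001, -0.068, 0.998, -0.001]
contact_force: [-0.8, 2.0, 7.1]
gripper_width: 0.266
```

Call:
carry_out --moves '[[[0, 0, 0], [0, 0, -2], 1.5], [[0, 0, 0], [0, 0, -6], 1.5], [[0, 0, 0], [0, 0, -6], 1.5]]'

```text
t: 16.75
eef_pos: [0.4828, -0.2901, 0.0993]
tool_rot: [0.003, -0.068, 0.998, -0.002]
contact_force: [-0.1, -0.3, -3.5]
gripper_width: 0.265
```

```bash
python3 -c "
from h import *
bot.read_camera('wrist'); o=st(); r=rot(o['tool_rot']).as_matrix()
c,s=np.cos(MA),np.sin(MA); T=np.array([MO[0]+c*-.06,MO[1]+s*-.06]); d=T-o['eef_pos'][:2]; print(T,d,r[:2,:2].T@d)"
```

```text
t 16.8 pos [ 0.4816 -0.2895  0.0976] yaw 7.79 tilt [ 0.0026 -0.0014] F [-0.  -0.4 -2.3] w 0.266 q7 2.03
[0.4804855  0.18731739] [-0.00114252  0.47685441] [-0.06346813  0.4726127 ]
```

Call:
carry_out --moves '[[[0, 0, 0], [-0.8, 6, 0], 1.5], [[0, 0, 0], [-1.6, 12, 0], 1.5], [[0, 0, 0], [-2.4, 18, 0], 1.5], [[0, 0, 0], [-3.2, 24, 0], 1.5], [[0, 0, 0], [-4, 30, 0], 1.5]]'

```text
t: 17.42
eef_pos: [0.4787, 0.0152, 0.0953]
tool_rot: [-0.001, -0.068, 0.998, -0.0]
contact_force: [0.7, -0.0, -2.3]
gripper_width: 0.267
```

Call:
carry_out --moves '[[[0, 0, 5], [-0.8, 6, 0], 1.5], [[0, 0, 10], [-1.6, 12, 0], 1.5], [[0, 0, 15], [-2.35, 17.3, 0], 1.5], [[0, 0, 15], [-2.35, 17.3, 2.5], 1.5], [[0, 0, 15], [-2.35, 17.3, 3.7], 1.5]]'

```text
t: 18.05
eef_pos: [0.4779, 0.1878, 0.0572]
tool_rot: [-0.002, 0.062, 0.998, -0.001]
contact_force: [-0.9, -1.3, -2.9]
gripper_width: 0.267
```

```bash
python3 -c "
from h import *
save(bot.read_camera('wrist'),'w9.png');bot.read_camera('wrist'); sm();st()"
```

```text
t 18.15 mag [-0.0623 -0.0012] z 0.0573 F [-0.26 -0.93 -1.95] w 0.257
t 18.15 pos [0.4781 0.1864 0.0573] yaw -7.26 tilt [-0.0042 -0.0026] F [-0.4 -0.9 -2. ] w 0.257 q7 0.81
```

Call:
carry_out --moves '[[[0, 0, 0], [0, 0.1, 0.7], 1.5], [[0, 0, 0], [0, 0.1, 1.2], 1.5], [[0, 0, 0], [0, 0.1, 1.4], 1.5], [[0, 0, 0], [0, 0.1, 1.4], 1.5], [[0, 0, 0], [0, 0.1, 1.4], 4.5]]'

```text
t: 18.77
eef_pos: [0.4802, 0.1894, 0.0457]
tool_rot: [0.0, 0.063, 0.998, 0.0]
contact_force: [-0.1, 0.9, -0.5]
gripper_width: 0.466
```

Call:
carry_out --moves '[[[0, 0, 0], [0, 0, -1.5], 5], [[0, 0, 0], [0, 0, -3.5], 5], [[0, 0, 0], [3.4, 0, -3.5], 0], [[0, 0, 0], [3.4, 0, -3.5], 0], [[0, 0, 0], [3.4, 0, -3.5], 0]]'

```text
t: 19.4
eef_pos: [0.447, 0.1938, 0.0813]
tool_rot: [0.001, 0.063, 0.998, 0.0]
contact_force: [1.4, -0.1, 0.5]
gripper_width: 0.001
```

```bash
python3 -c "
from h import *
bot.read_camera('wrist'); bot.read_camera('wrist');sm();st()"
```

```text
t 19.5 mag [-0.0938  0.0019] z 0.0808 F [ 0.51 -0.21 -0.29] w -0.001
t 19.5 pos [0.4472 0.1935 0.0808] yaw -7.24 tilt [0.0013 0.0005] F [ 0.5 -0.3 -0.3] w -0.001 q7 0.77
```

Call:
carry_out --moves '[[[0, 0, 0], [0.3, -0.18, 2], 0], [[0, 0, 0], [0.3, -0.18, 4], 0], [[0, 0, 0], [0.3, -0.18, 5.4], 0], [[0, 0, 0], [0.3, -0.18, 5.4], 0], [[0, 0, 0], [-0.4, -0.18, 5.4], 0]]'

```text
t: 20.12
eef_pos: [0.4501, 0.1914, 0.0266]
tool_rot: [0.0, 0.063, 0.998, 0.0]
contact_force: [0.7, -0.1, -0.8]
gripper_width: 0.005
```

```bash
python3 -c "
from h import *
sm();im=bot.read_camera('wrist');save(im,'w10.png')"
```

```text
t 20.12 mag [-0.0907  0.0002] z 0.0266 F [ 0.71 -0.04 -0.85] w 0.005
```

Call:
carry_out --moves '[[[0, 0, 0], [-0.7, 0, 0], 0], [[0, 0, 0], [-1.3, 0, 0], 0], [[0, 0, 0], [-1.9, 0, 0], 0], [[0, 0, 0], [-2.5, 0, 0], 0], [[0, 0, 0], [-3.1, 0, 0], 0]]'

```text
t: 20.8
eef_pos: [0.4809, 0.1872, 0.0263]
tool_rot: [-0.0, 0.063, 0.998, -0.0]
contact_force: [-0.8, -0.2, 0.9]
gripper_width: 0.003
```

Call:
carry_out --moves '[[[0, 0, 0], [-0.6, 0, 0], 0], [[0, 0, 0], [-1.2, 0, 0], 0], [[0, 0, 0], [-1.8, 0, 0], 0], [[0, 0, 0], [-2.4, 0, 0], 0], [[0, 0, 0], [-2.8, 0, 0], 0]]'

```text
t: 21.42
eef_pos: [0.5082, 0.1833, 0.0261]
tool_rot: [-0.001, 0.063, 0.998, -0.0]
contact_force: [-3.5, -2.2, 1.3]
gripper_width: -0.002
```

```bash
python3 -c "
from h import *
sm()"
```

```text
t 21.43 mag [-0.032  -0.0005] z 0.0261 F [-3.23 -2.63  1.33] w -0.002
```

Call:
carry_out --moves '[[[0, 0, 0], [-0.25, 0, 0], 0], [[0, 0, 0], [-0.5, 0, 0], 0], [[0, 0, 0], [-0.7, 0, 0], 0], [[0, 0, 0], [-0.9, 0, 0], 0], [[0, 0, 0], [-1.1, 0, 0], 0]]'

```text
t: 22.05
eef_pos: [0.5165, 0.1829, 0.0259]
tool_rot: [-0.002, 0.062, 0.998, -0.001]
contact_force: [-9.8, 0.6, 4.9]
gripper_width: -0.003
```

Call:
carry_out --moves '[[[0, 0, 0], [-0.2, 0, 0], 0], [[0, 0, 0], [-0.4, 0, 0], 0], [[0, 0, 0], [-0.6, 0, 0], 0], [[0, 0, 0], [-0.8, 0, 0], 0], [[0, 0, 0], [-1.0, 0, 0], 0]]'

```text
t: 22.68
eef_pos: [0.5246, 0.1823, 0.0258]
tool_rot: [-0.004, 0.062, 0.998, -0.001]
contact_force: [-14.6, 2.4, 9.6]
gripper_width: -0.001
```

Call:
carry_out --moves '[[[0, 0, 0], [-0.2, 0, 0], 0], [[0, 0, 0], [-0.4, 0, 0], 0], [[0, 0, 0], [-0.6, 0, 0], 0], [[0, 0, 0], [-0.8, 0, 0], 0], [[0, 0, 0], [-1.0, 0, 0], 0]]'

```text
t: 23.3
eef_pos: [0.5339, 0.1811, 0.0258]
tool_rot: [-0.004, 0.062, 0.998, -0.001]
contact_force: [-15.1, 1.4, 11.4]
gripper_width: 0.0
```

```bash
python3 -c "
from h import *
sm()"
```

```text
t 23.3 mag [-0.0063  0.0006] z 0.0258 F [-15.14  -0.55  11.37] w 0.0
```

Call:
carry_out --moves '[[[0, 0, 0], [-0.15, 0, -0.1], 0], [[0, 0, 0], [-0.3, 0, -0.15], 0], [[0, 0, 0], [-0.5, 0, -0.15], 0], [[0, 0, 0], [-0.7, 0, -0.15], 0], [[0, 0, 0], [-0.9, 0, -0.15], 0]]'

```text
t: 23.92
eef_pos: [0.5426, 0.1798, 0.026]
tool_rot: [-0.005, 0.061, 0.998, -0.001]
contact_force: [-12.7, 3.0, -0.1]
gripper_width: -0.003
```

```bash
python3 -c "
from h import *
sm()"
```

```text
t 23.93 mag [0.0026 0.0005] z 0.026 F [-13.01   1.38  -0.09] w -0.003
```

Call:
carry_out --moves '[[[0, 0, 0], [-0.1, 0, 0], 0], [[0, 0, 0], [-0.2, 0, 0], 0], [[0, 0, 0], [-0.3, 0, 0], 0], [[0, 0, 0], [-0.4, 0, 0], 0]]'

```text
t: 24.42
eef_pos: [0.5465, 0.1793, 0.026]
tool_rot: [-0.005, 0.062, 0.998, -0.001]
contact_force: [-12.0, 3.4, -0.2]
gripper_width: 0.002
```

```bash
python3 -c "
from h import *
sm()"
```

```text
t 24.43 mag [0.0065 0.0004] z 0.026 F [-12.38   1.88  -0.16] w 0.002
```

Call:
carry_out --moves '[[[0, 0, 0], [-0.1, 0, 0], 0], [[0, 0, 0], [-0.2, 0, 0], 0], [[0, 0, 0], [-0.3, 0, 0], 0]]'

```text
t: 24.8
eef_pos: [0.5493, 0.179, 0.026]
tool_rot: [-0.005, 0.061, 0.998, -0.001]
contact_force: [-13.8, 1.6, 0.2]
gripper_width: 0.004
```

```bash
python3 -c "
from h import *
sm()"
```

```text
t 24.8 mag [0.0094 0.0005] z 0.026 F [-13.87  -0.19   0.22] w 0.004
```

Call:
carry_out --moves '[[[0, 0, 0], [-0.08, 0, 0], 0], [[0, 0, 0], [-0.15, 0, 0], 0], [[0, 0, 0], [-0.15, 0, 0], 0]]'

```text
t: 25.18
eef_pos: [0.5522, 0.1787, 0.0262]
tool_rot: [-0.004, 0.062, 0.998, -0.001]
contact_force: [-10.2, 2.3, -2.1]
gripper_width: -0.0
```

```bash
python3 -c "
from h import *
sm()"
```

```text
t 25.18 mag [0.0123 0.0006] z 0.0262 F [-10.41   0.94  -2.11] w -0.0
```

Call:
carry_out --moves '[[[0, 0, 0], [0, 0, 0], 0], [[0, 0, 0], [0.2, 0, 0], 0], [[0, 0, 0], [0.5, 0, 0], 0], [[0, 0, 0], [1, 0, 0], 0], [[0, 0, 0], [1.8, 0, 0], 0]]'

```text
t: 25.8
eef_pos: [0.5395, 0.1801, 0.0283]
tool_rot: [0.001, 0.063, 0.998, 0.0]
contact_force: [0.0, 0.0, -0.7]
gripper_width: 0.002
```

```bash
python3 -c "
from h import *
sm()"
```

```text
t 25.8 mag [-0.0005  0.0003] z 0.0283 F [ 0.03  0.03 -0.66] w 0.002
```

Call:
carry_out --moves '[[[0, 0, 0], [0.5, 0, -3], 0], [[0, 0, 0], [3, 0, -7], 0], [[0, 0, 0], [6, 0, -10], 0], [[0, 0, 0], [6, 0, -12], 5], [[0, 0, 0], [6, 0, -12], 5]]'

```text
t: 26.42
eef_pos: [0.4803, 0.1881, 0.1497]
tool_rot: [0.002, 0.063, 0.998, 0.001]
contact_force: [0.7, 0.2, 0.3]
gripper_width: 0.42
```

```bash
python3 -c "
from h import *
bot.read_camera('wrist'); im=bot.read_camera('wrist'); sm(); save(cv2.resize(im[110:330,180:340],None,fx=2.7,fy=2.7,interpolation=cv2.INTER_CUBIC),'w11.png')"
```

```text
t 26.52 mag [-0.0611 -0.0002] z 0.1477 F [-0.6   0.16 -0.16] w 0.578
```

View pics/w11.png

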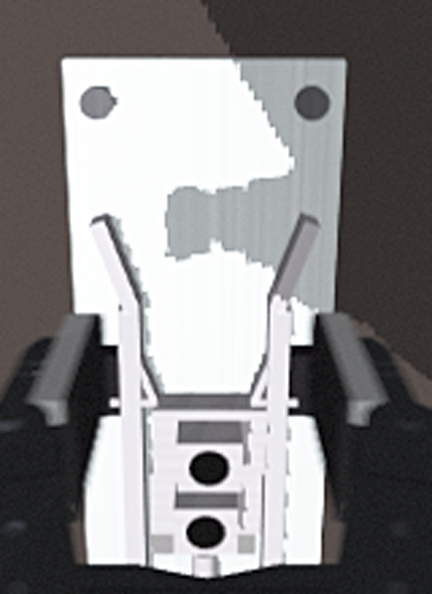

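Both nuts sit one behind the other (holes at about (208,467) and (206,532) in the crop). The lips are shut behind the rear one, at about row 400.

```bash
python3 -c "
from h import *
print(bot.hand_in())"
```

```text
the job is handed in; nothing more can be done
None
```

I loaded both steel T-nuts into the magazine one after the other and handed the job in at about 26.5 s of the 72 s limit. `hand_in` returns no verdict, so what follows is my own checks.

- **First nut:** the push force dropped from 11.9 to 8.4 N as the lips snapped shut. It was about 0 once I backed the fingers off. A wrist picture then showed the nut held behind the closed lips before I fetched the second.
- **Second nut:** the force dropped from 13.9 to 10.4 N at the snap and was 0 N after I backed off. The last picture shows both nuts flat and centred, one behind the other, with the lips shut behind the rear one.
- **Forces:** the highest push I read, between moves rather than continuously, was about 15 N, measured at the wrist. That includes the lips and friction, and it stays under the 22 N limit. While pushing the second nut the tool also felt up to 11 N upward, which went away after I raised it 1.5 mm.
- **Not checked:** I did not measure how far the spring plate is in; that rests on the force drop and the picture. I made no last check on the bearing, flange or wrench, but the moves kept clear of them and I saw no sign of contact.

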